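# Set a support leg to its length clip and clamp it

## Robot

A 6-joint arm with a two-finger parallel gripper is mounted at the origin on the work surface. World frame = base frame: x ahead of the robot, y to its left, z up, the work surface at z = 0. Lengths are in m, angles in rad, forces in N, time in s.
With the tool pointing down it reaches from about 0.35 to 0.975 m from the base axis. Payload 4.9 kg.
Tool frame: the origin (TCP) lies at the very end of the fingers, on their centre line; the grasp point (between the pads) lies 19 mm behind it (ctrl.grasp_offset is the distance from the TCP to the grasp point, in m); z points along the fingers, y is the line along which they close (so a half turn about z gives the same grasp; the last joint's range is limited). The gripper opens to 85 mm and grips with 20 to 120 N. Pads are 22 mm wide; open, the fingers measure 114 mm over their backs; the gripper's body (76 mm by 85 mm) begins 54 mm behind the grasp point. The pads swing forward as they close: fully open they stand 13 mm farther back than shut.
Start: joints at [-1.465, 0.053, 1.613, -0, 1.476, -0.119], TCP at [0.139, -0.609, 0.231] pointing down, gripper open.
Joint ranges: [-3.01, 3.01], [-1.01, 2.22], [0.06, 2.58], [-1.02, 4.17], [0.09, 2.62], [-3.14, 3.14]. Speed limits (rad/s): [2.57, 2.57, 3.14, 3.14, 3.14, 3.14].

## Interface

Orientations are given as a rotation vector (axis times angle).
In Python, from station import ctrl, optics gives the robot as it stands.
- The arm moves only by the shell command python3 -m handwheel 'ROWS' [OPENING] [FORCE]. ROWS is JSON, a list of rows, each an object of numbers: "tx", "ty", "tz": the shift along the tool's x, y, z in mm; "roll": the turn about the tool's z in rad. A call has 1 to 12 rows; each row shifts and turns the commanded pose from where the row before left it, along the tool's axes as they then stand; what a row does not reach is not made up. A row lasts 1/12 s, in which the tool goes at most 41.7 mm and 7.16 degrees, less where a joint would pass 70% of its speed; a pose out of reach is approached as far as the arm can. A call with a gripper value outside its range is refused whole. OPENING is the finger opening in mm, from 0 to 85.4, set as the call begins (- or left out, the last holds). The fingers move at their own pace and stop on an object; FORCE is the grip in N (left out, the last holds). Time passes only in rows, so rows that do not move let the fingers close. It gives the time, the measured TCP pose, the force, the opening and the grip force at its end, in the units of the state.
- ctrl.get_obs(): the state, without advancing time (a new reading comes with each control period).
- optics.get_image(name): name is "scene" or "top"; returns (picture, depth): 384x512x3 uint8, red, green, blue; 384x512 float32, m along the optical axis (not along the pixel's ray), 0 where there is no reading.
- optics.camera_params(name): a dict with "mtx" (3x3 intrinsics, pixels), "extrinsics" (4x4, takes a point from camera to world coordinates). Camera axes: x right, y down, z forward; pixel columns grow to the right and rows downward; lengths in m; the calibration is good to about 2 mm. A picture is of the moment at which its call begins. camera_params takes no time and is no camera call.
- ctrl.finish_job(): hands the job in; it is judged then, once.
The state is a dict: "t": time; "q": joint angles; "dq": joint speeds; "effort": joint torques, N m; "tool_pos": TCP position; "tool_rot": TCP orientation; "contact_force": force on the tool from outside, world axes, zero at the start; "wrist_torque": the same for the moment, N m; "opening": finger opening in m; "grip_force": force on a finger pad.
Only numpy, scipy, OpenCV 4.12 (cv2) and the standard library are available. Lean on these libraries where they do the work, as an engineer would, in place of code of your own. Each camera call takes 0.05 s, during which the arm holds its last target. There are 200 camera calls.

## Task

Take the support leg by the outer part of its cross handle, draw the leg out of the square sleeve against its return spring until its pointer lines up with the length clip on the rail beside it, and pause there a moment. Then, still holding the leg at the mark, slide your hand in along the handle so that the fingers push the cam lever fully closed, alongside the leg. Finish while holding: do not let go of the leg, keep it at the mark with the lever closed, and leave the other things on the bench where they are.

Things in the scene. Friction and masses are not known exactly. Their poses are not given: they have to be found in the camera images.
- stand: Fixed cradle: green square sleeve, 36 mm wide, 240 long, top at z = 44 mm (two straps to 50), on a steel base plate. Origin at bench height below the sleeve's open mouth, on its centre line; x is level and points out of the mouth, the way the leg comes out, y to the left of that, z up. An aluminium rail 12 mm high at y = -52 mm, x = -10 to 135 mm, carries the length clip.
- leg (a joint): How far the leg is drawn out, in m: 0 = home at its inner stop (start), at most 0.075. A return spring pulls it in with 4 to 5.5 N (friction 0.4 N); let go, it goes home. The leg is a steel bar 26 x 26 mm, top at z = 39 mm; a green foot plate 50 mm wide, 49 mm high, stands at its outer end, 120 mm farther out than the handle.
- handle_end (a point): Grasp point on the leg's cross handle, moves with it: a level steel bar along the stand's y, from y = -14 to +118 mm, 16 mm wide (along x), z = 71 to 85 mm, on a 16 mm stem at y = 0. This point is on the bar's axis at y = 98 mm, z = 78 mm, x = 40 mm + leg value. Fingers closed on the bar along x with tips 50 to 58 mm above the bench also reach down to the lever.
- pointer_tip (a point): Tip of the leg's pointer, a 6 mm wide steel finger on the other side from the handle's long arm, at the same stand x as the handle, y = -32 mm, z = 34 mm. Moves with the leg.
- clip: Black length clip, 14 x 24 mm, 24 high, fixed on the rail beside the leg; on its centre line a 6 mm wide tip towards the leg and a 4 mm thick blade up to z = 68 mm. Origin on that line, 13 mm above the bench, at stand y = -44 mm; axes parallel to the stand's. Its stand x (60 to 88 mm) is the length mark: at the mark pointer_tip has the same x, so leg value = clip x - 40 mm.
- lever (a joint): Cam lever angle in rad: 0 = fully closed at its stop, parallel to the leg; grows as it swings out to the stand's +y side; starts at 0.26 to 0.38. Turns level on a pivot at stand x = -12, y = 30 mm and stays where left (about 2 N moves it). Upright dark steel strip, 8 mm thick, z = 44 to 68 mm, 131 mm long, passing 3 mm under the handle. Closed, its outer face is at y = 34 mm.
- lever_end (a point): Top of the lever near its free end, 125 mm from the pivot, z = 68 mm.
- hub: Bystander: green flanged hub, 100 mm across, 40 mm high; origin under its centre.
- spacer: Bystander: steel ring, 56 mm across, 18 mm high; origin under its centre.
- spanner: Bystander: open spanner lying flat; origin under its middle.
- boot: Bystander: black rubber boot, 68 mm across, 55 mm high; origin under its centre.
- carton: Bystander: cardboard carton, 90 x 130 mm, 60 mm high; origin under its centre.
- can: Bystander: grey can, 66 mm across, 110 mm high; origin under its centre.

How it is judged:
On the way, in this order (a step that is already met when the one before it is completed fails the run):
1. the leg is held by the fingers with its pointer at the clip, the lever still open (x of pointer_tip in the frame of clip between -0.007 and 0.007 m and contact force between the fingers and leg above 1 N and value of joint lever above 0.15 rad), for 0.3 s.
2. the lever is fully closed while the fingers hold the leg at the clip (x of pointer_tip in the frame of clip between -0.007 and 0.007 m and contact force between the fingers and leg above 1 N and value of joint lever below 0.045 rad), for 0.2 s.
At the end, for the whole second after the job is handed in: The fingers still hold the leg (more than 1 N of contact) at rest with its pointer within 7 mm of the clip along the leg, and the lever is within 0.045 rad of its closed stop (all of step 2 and linear speed of leg below 0.01 m/s); the arm keeps its last pose, push and grip.
It fails at once if the lever is pushed more than half closed (below 0.13 rad) while the leg is more than 12 mm off the mark (value of joint lever below 0.13 rad and (x of pointer_tip in the frame of clip below -0.012 m or x of pointer_tip in the frame of clip above 0.012 m)).
It fails at once if another thing on the bench is moved more than 30 mm (distance of any of hub, spacer, spanner, boot, carton, can from where it was at the start of the episode above 0.03 m).
It also fails if it takes over 40 s, if anything falls off the work surface, if the arm or the gripper's body presses on something with over 40 N, if the wrist force passes 120 N, or if a joint passes its speed limit or range.

## Working session

There is one attempt and no reset: what is moved stays moved. The work goes in short steps, Python scripts to look and compute and a shell command to move; the robot and the scene stay as the last step left them, time stands still between calls to the robot, and variables do not carry over. Pictures are saved under pics/ and viewed, at most 10 in all, crops included, and the job is handed in when it is done.

```bash
mkdir -p pics; ls; python3 - <<'E'
from station import ctrl, optics
import cv2,numpy as np
o=ctrl.get_obs(); print({k:np.round(v,3) for k,v in o.items()}, ctrl.grasp_offset)
for n in ("scene","top"):
    im,d=optics.get_image(n); cv2.imwrite(f"pics/{n}0.png",im[:,:,::-1]); np.savez(f"{n}0.npz",im=im,d=d)
    p=optics.camera_params(n); print(n,np.round(p["mtx"],1).tolist(),np.round(p["extrinsics"],3).tolist())
E
```

```text
pics
{'t': np.float64(0.0), 'q': array([-1.465,  0.053,  1.614, -0.   ,  1.476, -0.119]), 'dq': array([-0.001,  0.001, -0.002, -0.   ,  0.   ,  0.   ]), 'effort': array([ 0.0000e+00, -3.9368e+01, -3.7017e+01, -0.0000e+00,  7.0000e-03,
       -0.0000e+00]), 'tool_pos': array([ 0.139, -0.609,  0.23 ]), 'tool_rot': array([-3.12 , -0.352, -0.   ]), 'contact_force': array([-0.508, -0.183,  0.76 ]), 'wrist_torque': array([-0.035, -0.017,  0.034]), 'grip_force': np.float64(0.0), 'opening': np.float64(0.085)} 0.0187
scene [[404.7, 0.0, 254.2], [0.0, 404.7, 186.3], [0.0, 0.0, 1.0]] [[-0.63, 0.617, -0.472, 1.081], [0.776, 0.505, -0.376, 0.336], [0.006, -0.603, -0.797, 0.944], [0.0, 0.0, 0.0, 1.0]]
top [[378.6, 0.0, 254.7], [0.0, 378.6, 191.9], [0.0, 0.0, 1.0]] [[0.025, -0.986, 0.167, 0.366], [-1.0, -0.026, -0.002, -0.078], [0.007, -0.167, -0.986, 1.138], [0.0, 0.0, 0.0, 1.0]]
```

View pics/scene0.png

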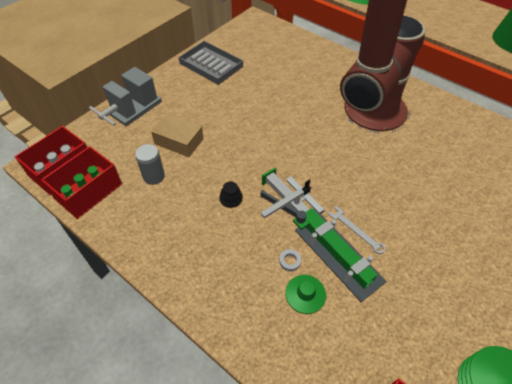

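View pics/top0.png

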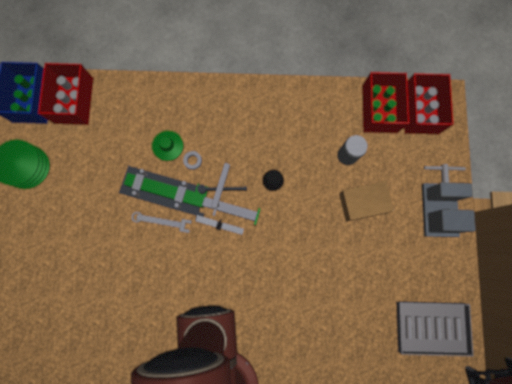

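The scene view shows the green sleeve at (340,245), the leg running to the foot at (268,178) and the handle between (265,213) and (305,190). In the top view the sleeve is at (125–205,180–200), the foot at (257,215), the handle end at (226,166), the lever tip at (245,188) and the clip at (221,226).

```bash
cat > h.py <<'E'
import numpy as np,cv2
from station import ctrl, optics
def cloud(n,im,d):
    p=optics.camera_params(n);K=p["mtx"];T=np.array(p["extrinsics"])
    v,u=np.indices(d.shape)
    P=np.stack([(u-K[0][2])/K[0][0]*d,(v-K[1][2])/K[1][1]*d,d],-1)
    P=P@T[:3,:3].T+T[:3,3]; P[d<=0]=np.nan
    return P
def masks(im):
    hsv=cv2.cvtColor(im,cv2.COLOR_RGB2HSV)
    return hsv, (hsv[...,0]>45)&(hsv[...,0]<80)&(hsv[...,1]>120)&(hsv[...,2]>40)
E
python3 - <<'E'
from h import *
for n,box in(("scene",(250,165,390,300)),("top",(115,150,265,245))):
    z=np.load(n+"0.npz");im,d=z["im"],z["d"];P=cloud(n,im,d);hsv,g=masks(im)
    x0,y0,x1,y1=box;B=np.zeros(d.shape,bool);B[y0:y1,x0:x1]=1
    nl,lab,st,c=cv2.connectedComponentsWithStats((g&B).astype(np.uint8))
    for i in range(1,nl):
        if st[i,4]<6: continue
        q=P[lab==i]; print(n,"green",st[i],np.round(np.nanmedian(q,0),3),"z",np.round(np.nanpercentile(q[:,2],[5,50,95]),3))
    m=B&(P[...,2]>.069)&(P[...,2]<.1); q=P[m]; print("high",m.sum(),np.round(q[::max(1,len(q)//40)],3).tolist())
    m=B&(hsv[...,2]<45)&(P[...,2]>.03)&(P[...,2]<.075); q=P[m]; print("dark",m.sum(),np.round(q[::max(1,len(q)//40)],3).tolist())
    cv2.imwrite(f"pics/{n}z.png",cv2.resize(im[y0:y1,x0:x1,::-1],None,fx=5 if n=="top" else 4.4,fy=5 if n=="top" else 4.4,interpolation=cv2.INTER_CUBIC))
E
```

```text
scene green [262 168  14  16  61] [ 0.499 -0.089  0.045] z [0.017 0.045 0.049]
scene green [294 209  31  24 338] [0.542 0.095 0.042] z [0.024 0.042 0.046]
scene green [317 229  44  42 776] [0.564 0.197 0.042] z [0.015 0.042 0.045]
scene green [353 267  24  21 281] [0.59  0.287 0.042] z [0.011 0.042 0.046]
scene green [286 275  40  25 839] [0.697 0.188 0.011] z [0.007 0.011 0.04 ]
high 398 [[0.453, 0.023, 0.069], [0.504, 0.034, 0.084], [0.504, 0.037, 0.083], [0.51, 0.038, 0.085], [0.517, 0.033, 0.085], [0.524, 0.026, 0.082], [0.505, 0.042, 0.075], [0.523, 0.034, 0.083], [0.539, 0.02, 0.083], [0.521, 0.037, 0.078], [0.538, 0.026, 0.083], [0.515, 0.04, 0.071], [0.542, 0.031, 0.087], [0.553, 0.018, 0.083], [0.533, 0.033, 0.075], [0.552, 0.026, 0.085], [0.566, 0.014, 0.085], [0.549, 0.031, 0.082], [0.562, 0.021, 0.083], [0.575, 0.011, 0.083], [0.559, 0.029, 0.081], [0.574, 0.017, 0.083], [0.585, 0.009, 0.083], [0.567, 0.025, 0.078], [0.586, 0.016, 0.087], [0.599, 0.001, 0.083], [0.587, 0.02, 0.086], [0.597, 0.008, 0.082], [0.576, 0.023, 0.072], [0.598, 0.013, 0.084], [0.61, 0.003, 0.083],
[... 2370 characters left out ...]
086], [0.538, 0.028, 0.087], [0.536, 0.023, 0.085], [0.533, 0.019, 0.086], [0.527, 0.033, 0.086], [0.525, 0.028, 0.084], [0.522, 0.025, 0.085], [0.516, 0.036, 0.083], [0.513, 0.033, 0.084], [0.51, 0.03, 0.085], [0.508, 0.024, 0.084], [0.502, 0.041, 0.081], [0.499, 0.027, 0.082]]
dark 18 [[0.603, -0.107, 0.03], [0.599, -0.107, 0.033], [0.596, -0.107, 0.034], [0.593, -0.108, 0.032], [0.59, -0.108, 0.034], [0.587, -0.108, 0.033], [0.457, 0.02, 0.047], [0.458, 0.018, 0.039], [0.455, 0.02, 0.039], [0.456, 0.018, 0.037], [0.451, 0.022, 0.056], [0.452, 0.02, 0.038], [0.449, 0.022, 0.046], [0.45, 0.02, 0.037], [0.444, 0.023, 0.066], [0.447, 0.023, 0.039], [0.447, 0.02, 0.039], [0.444, 0.023, 0.037]]
```

View pics/topz.png

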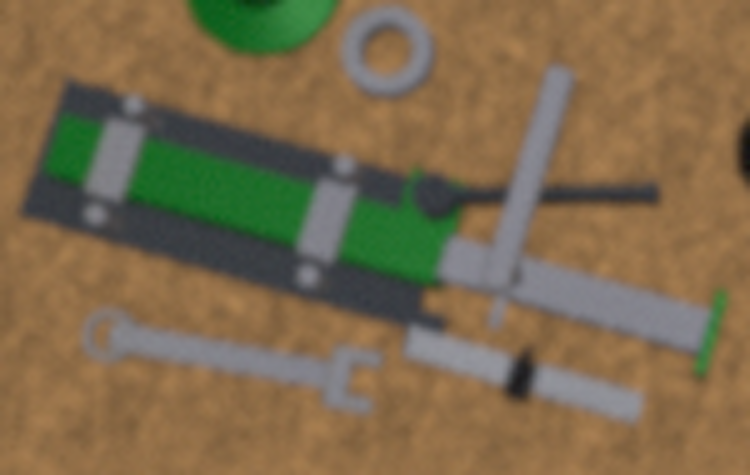

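View pics/scenez.png

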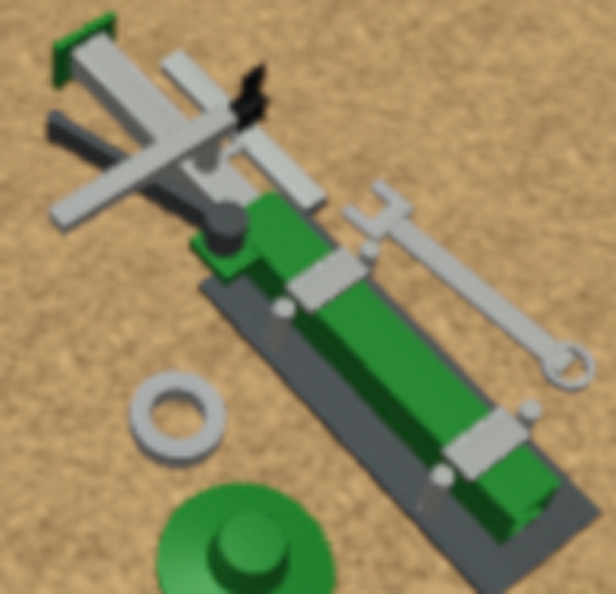

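The zooms confirm that the handle's long arm is on world +x, the lever is open and passes under the handle, and the black clip sits on the rail ahead of the pointer. Next I fit the stand frame.

```bash
cat >> h.py <<'E'
def look(n,im,d,box):
    P=cloud(n,im,d);hsv,g=masks(im);x0,y0,x1,y1=box;B=np.zeros(d.shape,bool);B[y0:y1,x0:x1]=1
    return P,hsv,g,B
def line(p):
    vx,vy,a,b=cv2.fitLine(p.astype(np.float32),cv2.DIST_HUBER,0,.001,.001).ravel(); return np.array([vx,vy]),np.array([a,b])
BOX=dict(scene=(250,165,390,300),top=(115,150,265,245))
E
python3 - <<'E'
from h import *
for n in BOX:
    z=np.load(n+"0.npz");P,hsv,g,B=look(n,z["im"],z["d"],BOX[n]);Z=P[...,2]
    h=P[B&(Z>.080)&(Z<.092)][:,:2]; vy,hc=line(h); vy*=np.sign(vy[0])
    s=P[B&g&(Z>.039)&(P[...,1]>.05)&(P[...,0]<.64)][:,:2]; vx,sc=line(s); vx*=-np.sign(vx[1])
    ax,ay=np.arctan2(*vx[::-1]),np.arctan2(*vy[::-1]); a=.5*(ax+ay-np.pi/2)
    ex=np.array([np.cos(a),np.sin(a)]);ey=np.array([-ex[1],ex[0]])
    # origin: handle line at x=40, sleeve line at y=0
    O=((hc@ex)-.040)*ex+(sc@ey)*ey
    f=lambda q:np.c_[(q[:,:2]-O)@ex,(q[:,:2]-O)@ey,q[:,2]]
    print(n,"angles",ax,ay-np.pi/2,"O",O)
    hs=f(np.c_[h,h[:,0]]); print(" handle y ends",np.percentile(hs[:,1],[0,2,98,100]),"x",np.percentile(hs[:,0],[2,98]))
    ss=f(np.c_[s,s[:,0]]); print(" sleeve x",np.percentile(ss[:,0],[0,1,99,100]),"y",np.percentile(ss[:,1],[2,98]))
    k=f(P[B&(hsv[...,2]<70)&(Z>.03)&(Z<.075)&(P[...,0]<.48)]); k=k[np.abs(k[:,1]+.045)<.02]
    print(" clip n",len(k),np.round(np.percentile(k[:,0],[5,25,50,75,95]),4),"y",np.median(k[:,1]),"top x",np.median(k[k[:,2]>.045,0]))
    Q=f(P.reshape(-1,3));l=Q[B.ravel()&(hsv[...,2].ravel()<90)&(hsv[...,1].ravel()<90)];l=l[(l[:,2]>.056)&(l[:,2]<.073)&(l[:,1]>.03)&(l[:,0]>.015)&(l[:,0]<.125)]
    pv=np.array([-.012,.030]); an=np.arctan2(l[:,1]-pv[1],l[:,0]-pv[0]); print(" lever",len(l),np.round(np.percentile(an,[10,50,90]),3),"maxr",np.hypot(*(l[:,:2]-pv).T).max())
    ft=f(P[B&g&(P[...,1]<-.06)&(Z>.03)]); print(" foot",np.median(ft,0))
    for nm,xy in(("obst",None),):pass
# bystander positions from full top cloud: anything >12mm high, outside the stand
z=np.load("top0.npz");P=cloud("top",z["im"],z["d"]);m=((P[...,2]>.012)&(P[...,0]>.3)&(P[...,0]<.8)).astype(np.uint8)
nl,lab,st,c=cv2.connectedComponentsWithStats(m)
for i in range(1,nl):
    if st[i,4]>30: q=P[lab==i]; print(np.round(np.nanpercentile(q,[2,98],axis=0),3).tolist(),st[i,4])
E
```

```text
scene angles -1.8262231 -1.8210179 O [0.52761513 0.0700467 ]
 handle y ends [-0.01746733 -0.01390334  0.11263665  0.11479617] x [0.03247203 0.04847999]
 sleeve x [-0.2388262  -0.23743946 -0.00251449  0.00183147] y [-0.01960705  0.03785353]
 clip n 50 [0.0567 0.0612 0.0621 0.0631 0.065 ] y -0.05581639656835058 top x 0.06229056984771495
 lever 108 [0.218 0.287 0.313] maxr 0.12714179452790308
 foot [0.1627765  0.00471118 0.04652122]
top angles -1.8143315 -1.8246844 O [0.5237919  0.06881703]
 handle y ends [-0.01444347 -0.01232374  0.11415377  0.11637584] x [0.03227513 0.0474462 ]
 sleeve x [-0.23959006 -0.23756719 -0.00180916  0.00200053] y [-0.01746377  0.01770733]
 clip n 21 [0.0629 0.0636 0.0639 0.0663 0.0683] y -0.056666127713992126 top x 0.06353868625491843
 lever 72 [0.229 0.261 0.298] maxr 0.1285334523198103
 foot [ 0.16391729 -0.00325652  0.04983936]
[[0.759, 0.445, 0.014], [0.799, 0.682, 0.092]] 1429
[[0.758, -0.65, 0.015], [0.799, -0.414, 0.09]] 1384
[[0.668, 0.161, 0.012], [0.731, 0.225, 0.043]] 290
[[0.651, -0.389, 0.015], [0.708, -0.331, 0.113]] 626
[[0.553, 0.553, 0.023], [0.681, 0.654, 0.081]] 1901
[[0.626, 0.088, 0.013], [0.678, 0.139, 0.021]] 181
[[0.478, -0.084, 0.021], [0.609, 0.293, 0.086]] 2227
[[0.444, -0.682, 0.015], [0.64, -0.589, 0.112]] 2683
[[0.569, -0.161, 0.013], [0.622, -0.107, 0.058]] 334
[[0.484, -0.471, 0.022], [0.582, -0.339, 0.063]] 1527
[[0.535, 0.266, 0.013], [0.548, 0.28, 0.052]] 31
[[0.457, 0.037, 0.012], [0.474, 0.073, 0.016]] 38
[[0.442, -0.009, 0.012], [0.47, 0.034, 0.069]] 81
```

Both views agree: stand yaw is about -1.8215, the origin is (0.5245, 0.069), the clip is at x≈63 mm (draw ≈23 mm) and the lever is at about 0.28 rad. I need a roll of +0.475, after which tool x = stand y and tool y = stand x. Then I go to handle_end.

```bash
python3 -m handwheel '[{"roll":0.119},{"roll":0.119},{"roll":0.119},{"roll":0.118},{"tx":15,"ty":-35},{"tx":15,"ty":-35},{"tx":15,"ty":-35},{"tx":15,"ty":-35},{"tx":15,"ty":-35},{"tx":15,"ty":-35},{"tx":15,"ty":-35},{"tx":15,"ty":-35}]' 85 20
python3 -m handwheel '[{"tx":15,"ty":-35},{"tx":15,"ty":-35},{"tx":15,"ty":-35},{"tx":15,"ty":-35},{"tx":15,"ty":-35},{"tx":15,"ty":-35},{"tx":15,"ty":-35},{"tx":15,"ty":-35},{"tx":15,"ty":-35},{"tx":15,"ty":-35},{"tx":15,"ty":-35},{"tx":15,"ty":-35}]'
cat >> h.py <<'E'
def where():
    from scipy.spatial.transform import Rotation as R
    o=ctrl.get_obs();a=-1.8215;O=np.array([.5245,.0690]);ex=np.array([np.cos(a),np.sin(a)]);ey=np.array([-ex[1],ex[0]])
    p=o["tool_pos"];M=R.from_rotvec(o["tool_rot"]).as_matrix()
    F=o["contact_force"]
    print("t%.2f stand x %.1f y %.1f z %.1f mm | yaw err %.3f tilt %.3f | F ex %.1f ey %.1f z %.1f | open %.1f grip %.1f"%(o["t"],(p[:2]-O)@ex*1e3,(p[:2]-O)@ey*1e3,p[2]*1e3,np.arctan2(M[1,1],M[0,1])-a,np.hypot(M[0,2],M[1,2]),F[:2]@ex,F[:2]@ey,F[2],o["opening"]*1e3,o["grip_force"]))
E
python3 -c "from h import *;where()"
```

```text
t0.10 stand x 752.1 y -205.1 z 230.2 mm | yaw err 0.476 tilt 0.002 | F ex 0.2 ey -0.6 z 0.4 | open 85.1 grip 0.0$[0]: bad value
$[0]: bad value
```

Both moves were refused with `$[0]: bad value`. All four keys may be required, so I test with one row.

```bash
python3 -m handwheel '[{"tx":0,"ty":0,"tz":0,"roll":0.119}]' 85 20; echo; python3 -m handwheel --help | head -30
```

```text
t: 0.18
tool_pos: [0.1392, -0.6088, 0.2304]
tool_rot: [-3.136, -0.163, 0.0]
contact_force: [-0.1, 0.2, 0.5]
opening: 0.0852
grip_force: 0.0
invalid input: not JSON, or not a number
```

All keys are needed. That turn went the right way.

```bash
python3 -m handwheel '[{"tx":0,"ty":0,"tz":0,"roll":0.119},{"tx":0,"ty":0,"tz":0,"roll":0.119},{"tx":0,"ty":0,"tz":0,"roll":0.118},{"tx":15,"ty":-35,"tz":0,"roll":0},{"tx":15,"ty":-35,"tz":0,"roll":0},{"tx":15,"ty":-35,"tz":0,"roll":0},{"tx":15,"ty":-35,"tz":0,"roll":0},{"tx":15,"ty":-35,"tz":0,"roll":0},{"tx":15,"ty":-35,"tz":0,"roll":0},{"tx":15,"ty":-35,"tz":0,"roll":0},{"tx":15,"ty":-35,"tz":0,"roll":0}]' 85 20
python3 -m handwheel '[{"tx":15,"ty":-35,"tz":0,"roll":0},{"tx":15,"ty":-35,"tz":0,"roll":0},{"tx":15,"ty":-35,"tz":0,"roll":0},{"tx":15,"ty":-35,"tz":0,"roll":0},{"tx":15,"ty":-35,"tz":0,"roll":0},{"tx":15,"ty":-35,"tz":0,"roll":0},{"tx":15,"ty":-35,"tz":0,"roll":0},{"tx":15,"ty":-35,"tz":0,"roll":0},{"tx":15,"ty":-35,"tz":0,"roll":0},{"tx":15,"ty":-35,"tz":0,"roll":0},{"tx":15,"ty":-35,"tz":0,"roll":0},{"tx":0,"ty":0,"tz":0,"roll":0}]'
python3 -c "from h import *;where()"
```

```text
t: 1.1
tool_pos: [0.3255, -0.3658, 0.2308]
tool_rot: [-3.116, 0.393, 0.0]
contact_force: [0.1, -0.7, 0.2]
opening: 0.085
grip_force: 0.0
t: 2.1
tool_pos: [0.5822, -0.0306, 0.2304]
tool_rot: [-3.116, 0.383, 0.0]
contact_force: [-0.6, -0.0, 0.2]
opening: 0.085
grip_force: 0.0
t2.10 stand x 82.2 y 80.6 z 230.4 mm | yaw err 0.006 tilt 0.002 | F ex 0.2 ey -0.6 z 0.2 | open 85.0 grip 0.0
```

```bash
python3 -m handwheel '[{"tx":9,"ty":-21,"tz":0,"roll":0},{"tx":9,"ty":-21,"tz":0,"roll":0},{"tx":0,"ty":0,"tz":30,"roll":0.006},{"tx":0,"ty":0,"tz":30,"roll":0},{"tx":0,"ty":0,"tz":30,"roll":0},{"tx":0,"ty":0,"tz":30,"roll":0},{"tx":0,"ty":0,"tz":20,"roll":0},{"tx":0,"ty":0,"tz":0,"roll":0},{"tx":0,"ty":0,"tz":0,"roll":0}]'
python3 - <<'E'
from h import *
where()
im,d=optics.get_image("scene");cv2.imwrite("pics/s1.png",cv2.resize(im[130:270,220:370,::-1],None,fx=4,fy=4,interpolation=cv2.INTER_CUBIC))
E
```

```text
t: 2.85
tool_pos: [0.6066, 0.0007, 0.0897]
tool_rot: [3.116, -0.402, -0.006]
contact_force: [0.4, 0.3, -0.5]
opening: 0.0851
grip_force: 0.0
t2.85 stand x 45.8 y 96.5 z 89.7 mm | yaw err -0.006 tilt 0.004 | F ex -0.4 ey 0.3 z -0.5 | open 85.1 grip 0.0
```

View pics/s1.png

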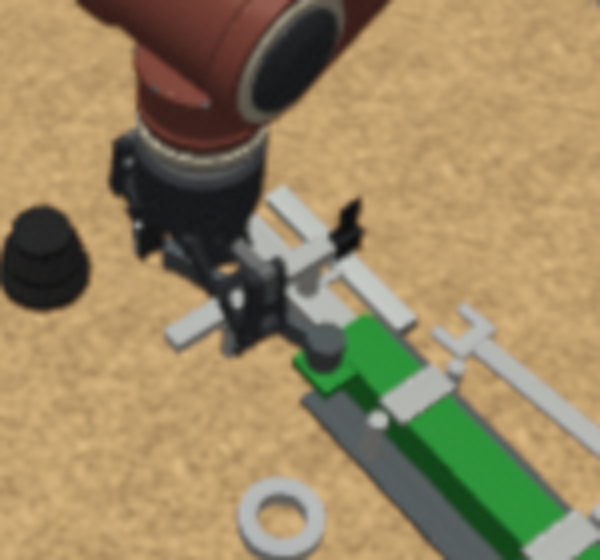

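The crop shows the open fingers straddling the handle near its end at about (205,310), clear of the lever. I correct x by -6 mm and go down to z = 54.

```bash
python3 -m handwheel '[{"tx":1,"ty":-6,"tz":0,"roll":-0.006},{"tx":0,"ty":0,"tz":18,"roll":0},{"tx":0,"ty":0,"tz":18,"roll":0},{"tx":0,"ty":0,"tz":0,"roll":0},{"tx":0,"ty":0,"tz":0,"roll":0}]'
python3 -c "from h import *;where()"
```

```text
t: 3.32
tool_pos: [0.6108, 0.0065, 0.0562]
tool_rot: [-3.117, 0.391, -0.001]
contact_force: [-0.2, 0.5, -0.1]
opening: 0.0851
grip_force: 0.0
t3.32 stand x 39.1 y 99.1 z 56.2 mm | yaw err 0.001 tilt 0.000 | F ex -0.5 ey -0.3 z -0.1 | open 85.1 grip 0.0
```

Close on the bar.

```bash
python3 -m handwheel '[{"tx":0,"ty":0,"tz":2,"roll":0},{"tx":0,"ty":0,"tz":0,"roll":0},{"tx":0,"ty":0,"tz":0,"roll":0},{"tx":0,"ty":0,"tz":0,"roll":0},{"tx":0,"ty":0,"tz":0,"roll":0},{"tx":0,"ty":0,"tz":0,"roll":0},{"tx":0,"ty":0,"tz":0,"roll":0},{"tx":0,"ty":0,"tz":0,"roll":0},{"tx":0,"ty":0,"tz":0,"roll":0},{"tx":0,"ty":0,"tz":0,"roll":0}]' 0 40
python3 -c "from h import *;where()"
```

```text
t: 4.15
tool_pos: [0.6104, 0.0049, 0.054]
tool_rot: [3.115, -0.392, -0.0]
contact_force: [-2.6, -4.1, 3.8]
opening: 0.0155
grip_force: 41.5
t4.15 stand x 40.7 y 99.1 z 54.0 mm | yaw err 0.000 tilt 0.002 | F ex 4.6 ey -1.5 z 3.8 | open 15.5 grip 41.5
```

The hand holds the bar (15.5 mm opening, home at 40.7). I draw 23 mm, pause, then look.

```bash
python3 -m handwheel '[{"tx":0,"ty":5,"tz":0,"roll":0},{"tx":0,"ty":5,"tz":0,"roll":0},{"tx":0,"ty":5,"tz":0,"roll":0},{"tx":0,"ty":5,"tz":0,"roll":0},{"tx":0,"ty":3,"tz":0,"roll":0},{"tx":0,"ty":0,"tz":0,"roll":0},{"tx":0,"ty":0,"tz":0,"roll":0},{"tx":0,"ty":0,"tz":0,"roll":0}]'
python3 - <<'E'
from h import *
where()
im,d=optics.get_image("top");np.savez("top1.npz",im=im,d=d)
cv2.imwrite("pics/t1.png",cv2.resize(im[150:245,180:275,::-1],None,fx=6,fy=6,interpolation=cv2.INTER_CUBIC))
im,d=optics.get_image("scene");np.savez("scene1.npz",im=im,d=d)
cv2.imwrite("pics/s2.png",cv2.resize(im[150:240,240:340,::-1],None,fx=6,fy=6,interpolation=cv2.INTER_CUBIC))
E
```

```text
t: 4.82
tool_pos: [0.6051, -0.0156, 0.0539]
tool_rot: [-3.116, 0.392, -0.001]
contact_force: [-1.8, 5.4, 5.1]
opening: 0.0157
grip_force: 41.8
t4.82 stand x 62.0 y 99.0 z 53.9 mm | yaw err 0.000 tilt 0.001 | F ex -4.8 ey -3.1 z 5.1 | open 15.7 grip 41.8
```

View pics/t1.png

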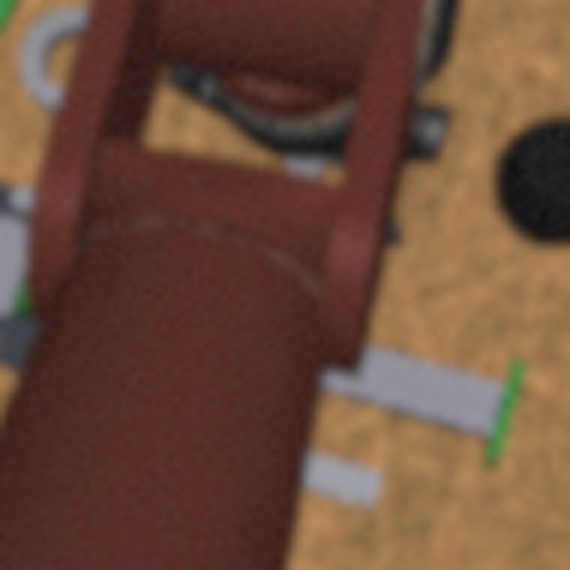

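View pics/s2.png

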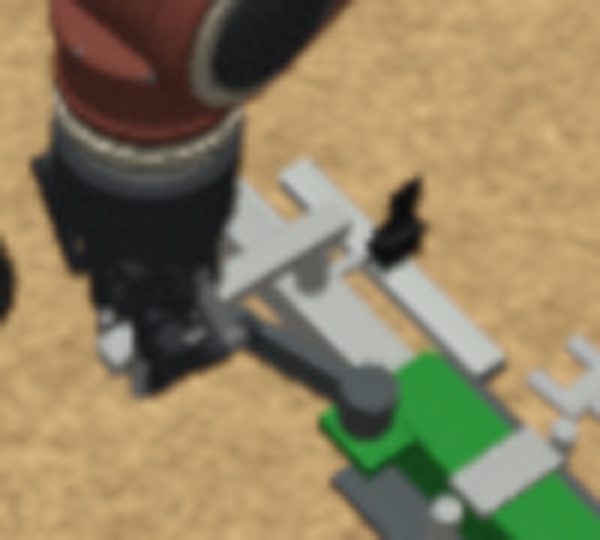

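The top view has the clip hidden by the arm, with the foot visible at (508,412). The scene crop shows the handle drawn out and the pointer tip at about (365,255), beside the clip at (390,245); the lever is still open. Next I get numbers from both views.

```bash
python3 - <<'E'
from h import *
a=-1.8215;ex=np.array([np.cos(a),np.sin(a)]);ey=np.array([-ex[1],ex[0]]);O=np.array([.5245,.0690])
for n in("scene","top"):
  for k in(0,1):
    z=np.load(f"{n}{k}.npz");P,hsv,g,B=look(n,z["im"],z["d"],BOX[n]);Z=P[...,2]
    X=(P[...,:2]-O)@ex;Y=(P[...,:2]-O)@ey
    h=B&(Z>.078)&(Z<.092)&(hsv[...,2]>110)&(hsv[...,1]<60)&(Y>-.015)&(Y<.035)
    c=B&(hsv[...,2]<70)&(Z>.03)&(Z<.075)&(abs(Y+.048)<.02)&(X>.04)&(X<.1)
    f=B&g&(X>.13)&(Z>.03)
    p=B&(Z>.026)&(Z<.042)&(Y<-.018)&(Y>-.034)&(X>.02)&(X<.1)&(hsv[...,1]<60)
    l=B&(hsv[...,2]<90)&(hsv[...,1]<90)&(Z>.056)&(Z<.073)&(Y>.032)&(X>.015)&(X<.06)
    an=np.arctan2(Y[l]-.03,X[l]+.012)
    print(n,k,*["%s %d %.1f"%(s,m.sum(),np.median(X[m])*1e3 if m.any() else -1) for s,m in(("handle",h),("clip",c),("foot",f),("pointer",p))],"lever",np.median(an) if l.any() else 0)
E
```

```text
scene 0 handle 89 38.6 clip 53 60.2 foot 51 161.0 pointer 12 37.7 lever 0.36585624560408625
scene 1 handle 92 59.5 clip 56 59.5 foot 0 -1.0 pointer 11 59.6 lever 0.38308297812398806
top 0 handle 102 40.5 clip 25 64.4 foot 15 164.2 pointer 11 40.3 lever 0.22603921696078633
top 1 handle 0 -1.0 clip 0 -1.0 foot 3 185.1 pointer 0 -1.0 lever 0
```

The pointer and clip agree to about 1 mm in the scene view, and the top view suggests 1–2 mm more. I add 1 mm, dwell, then slide in at low grip.

```bash
python3 -m handwheel '[{"tx":0,"ty":1,"tz":0,"roll":0},{"tx":0,"ty":0,"tz":0,"roll":0},{"tx":0,"ty":0,"tz":0,"roll":0},{"tx":0,"ty":0,"tz":0,"roll":0},{"tx":0,"ty":0,"tz":0,"roll":0},{"tx":0,"ty":0,"tz":0,"roll":0},{"tx":0,"ty":0,"tz":0,"roll":0},{"tx":0,"ty":0,"tz":0,"roll":0}]' - 20
python3 -c "from h import *;where()"
python3 -m handwheel '[{"tx":-2,"ty":0,"tz":0,"roll":0},{"tx":-3,"ty":0,"tz":0,"roll":0},{"tx":-3,"ty":0,"tz":0,"roll":0},{"tx":-3,"ty":0,"tz":0,"roll":0},{"tx":-3,"ty":0,"tz":0,"roll":0},{"tx":0,"ty":0,"tz":0,"roll":0},{"tx":0,"ty":0,"tz":0,"roll":0}]'
python3 -c "from h import *;where()"
```

```text
t: 5.58
tool_pos: [0.6049, -0.0164, 0.054]
tool_rot: [-3.116, 0.392, -0.001]
contact_force: [-1.2, 4.4, 5.1]
opening: 0.0153
grip_force: 41.9
t5.58 stand x 62.8 y 99.0 z 54.0 mm | yaw err 0.001 tilt 0.001 | F ex -4.0 ey -2.2 z 5.1 | open 15.3 grip 41.9
t: 6.17
tool_pos: [0.6023, -0.0166, 0.0553]
tool_rot: [3.114, -0.393, 0.05]
contact_force: [39.2, -4.8, -23.1]
opening: 0.0153
grip_force: 36.2
t6.17 stand x 63.6 y 96.6 z 55.3 mm | yaw err -0.000 tilt 0.032 | F ex -5.1 ey 39.2 z -23.1 | open 15.3 grip 36.2
```

The grip stayed at 42 N and sticks. I back off the commanded push and resend opening together with a 20 N force.

```bash
python3 -m handwheel '[{"tx":4,"ty":0,"tz":0,"roll":0},{"tx":4,"ty":0,"tz":0,"roll":0},{"tx":4,"ty":0,"tz":0,"roll":0},{"tx":0,"ty":0,"tz":0,"roll":0},{"tx":0,"ty":0,"tz":0,"roll":0},{"tx":0,"ty":0,"tz":0,"roll":0}]' 0 20
python3 -c "from h import *;where()"
```

```text
t: 6.67
tool_pos: [0.6022, -0.0157, 0.0549]
tool_rot: [-3.116, 0.392, 0.003]
contact_force: [-7.5, 5.7, 13.1]
opening: 0.015
grip_force: 41.6
t6.67 stand x 62.7 y 96.3 z 54.9 mm | yaw err 0.001 tilt 0.002 | F ex -3.6 ey -8.6 z 13.1 | open 15.0 grip 41.6
```

```bash
python3 -m handwheel '[{"tx":0,"ty":0,"tz":0,"roll":0},{"tx":0,"ty":0,"tz":0,"roll":0},{"tx":0,"ty":0,"tz":0,"roll":0}]' 13 20
python3 -c "from h import *;where()"
python3 -m handwheel '[{"tx":0,"ty":0,"tz":0,"roll":0},{"tx":0,"ty":0,"tz":0,"roll":0},{"tx":0,"ty":0,"tz":0,"roll":0}]' 15 20
python3 -c "from h import *;where()"
```

```text
t: 6.92
tool_pos: [0.6022, -0.0157, 0.0549]
tool_rot: [-3.116, 0.392, 0.002]
contact_force: [-7.6, 6.3, 11.3]
opening: 0.0154
grip_force: 41.6
t6.92 stand x 62.7 y 96.3 z 54.9 mm | yaw err 0.001 tilt 0.002 | F ex -4.2 ey -9.0 z 11.3 | open 15.4 grip 41.6
t: 7.17
tool_pos: [0.6022, -0.0156, 0.0549]
tool_rot: [-3.116, 0.392, 0.002]
contact_force: [-6.8, 6.0, 12.3]
opening: 0.0157
grip_force: 41.6
t7.17 stand x 62.7 y 96.3 z 54.9 mm | yaw err 0.001 tilt 0.002 | F ex -4.1 ey -8.1 z 12.3 | open 15.7 grip 41.6
```

The fingers are self-locking. I crack them to about 17 mm: the spring keeps the bar against the inner finger at 4–5 N, so the leg stays held and can slide.

```bash
python3 -m handwheel '[{"tx":0,"ty":0,"tz":0,"roll":0},{"tx":0,"ty":0,"tz":0,"roll":0},{"tx":0,"ty":0,"tz":0,"roll":0}]' 16.5 20
python3 -c "from h import *;where()"
```

```text
t: 7.42
tool_pos: [0.6028, -0.0161, 0.0534]
tool_rot: [-3.117, 0.391, -0.001]
contact_force: [0.6, 4.8, 3.1]
opening: 0.0164
grip_force: 2.4
t7.42 stand x 63.0 y 97.0 z 53.4 mm | yaw err 0.001 tilt 0.001 | F ex -4.8 ey -0.7 z 3.1 | open 16.4 grip 2.4
```

The bar is now held lightly by the spring. Slide in.

```bash
python3 -m handwheel '[{"tx":-2,"ty":0,"tz":0,"roll":0},{"tx":-3,"ty":0,"tz":0,"roll":0},{"tx":-3,"ty":0,"tz":0,"roll":0},{"tx":-3,"ty":0,"tz":0,"roll":0},{"tx":-3,"ty":0,"tz":0,"roll":0},{"tx":-3,"ty":0,"tz":0,"roll":0},{"tx":-3,"ty":0,"tz":0,"roll":0},{"tx":0,"ty":0,"tz":0,"roll":0},{"tx":0,"ty":0,"tz":0,"roll":0}]'
python3 -c "from h import *;where()"
```

```text
t: 8.17
tool_pos: [0.5835, -0.0116, 0.0531]
tool_rot: [-3.117, 0.392, -0.002]
contact_force: [3.1, 4.5, 1.0]
opening: 0.0164
grip_force: 2.4
t8.17 stand x 63.4 y 77.2 z 53.1 mm | yaw err 0.000 tilt 0.001 | F ex -5.1 ey 1.9 z 1.0 | open 16.4 grip 2.4
```

```bash
python3 -m handwheel '[{"tx":-3,"ty":0,"tz":0,"roll":0},{"tx":-3,"ty":0,"tz":0,"roll":0},{"tx":-3,"ty":0,"tz":0,"roll":0},{"tx":-3,"ty":0,"tz":0,"roll":0},{"tx":-3,"ty":0,"tz":0,"roll":0},{"tx":-3,"ty":0,"tz":0,"roll":0},{"tx":-3,"ty":0,"tz":0,"roll":0},{"tx":-3,"ty":0,"tz":0,"roll":0},{"tx":-3,"ty":0,"tz":0,"roll":0},{"tx":0,"ty":0,"tz":0,"roll":0},{"tx":0,"ty":0,"tz":0,"roll":0}]'
python3 -c "from h import *;where()"
```

```text
t: 9.08
tool_pos: [0.5582, -0.0054, 0.0538]
tool_rot: [3.116, -0.392, 0.005]
contact_force: [3.4, 1.9, 2.2]
opening: 0.0166
grip_force: 2.9
t9.08 stand x 63.7 y 51.1 z 53.8 mm | yaw err 0.001 tilt 0.003 | F ex -2.7 ey 2.8 z 2.2 | open 16.6 grip 2.9
```

```bash
python3 -m handwheel '[{"tx":-1,"ty":0,"tz":0,"roll":0},{"tx":-1,"ty":0,"tz":0,"roll":0},{"tx":-1,"ty":0,"tz":0,"roll":0},{"tx":-1,"ty":0,"tz":0,"roll":0},{"tx":-1,"ty":0,"tz":0,"roll":0},{"tx":0,"ty":0,"tz":0,"roll":0},{"tx":0,"ty":0,"tz":0,"roll":0}]'
python3 -c "from h import *;where()"
python3 -m handwheel '[{"tx":-1,"ty":0,"tz":0,"roll":0},{"tx":-1,"ty":0,"tz":0,"roll":0},{"tx":0,"ty":0,"tz":0,"roll":0},{"tx":0,"ty":0,"tz":0,"roll":0}]'
python3 -c "from h import *;where()"
```

```text
t: 9.67
tool_pos: [0.5538, -0.0044, 0.0539]
tool_rot: [3.116, -0.392, 0.007]
contact_force: [5.0, 2.3, 1.1]
opening: 0.0167
grip_force: 3.1
t9.67 stand x 63.8 y 46.6 z 53.9 mm | yaw err 0.000 tilt 0.004 | F ex -3.5 ey 4.3 z 1.1 | open 16.7 grip 3.1
t: 10.0
tool_pos: [0.5518, -0.0039, 0.0538]
tool_rot: [3.116, -0.392, 0.007]
contact_force: [5.8, 2.7, 1.3]
opening: 0.0163
grip_force: 3.0
t10.00 stand x 63.8 y 44.6 z 53.8 mm | yaw err 0.000 tilt 0.004 | F ex -4.1 ey 5.0 z 1.3 | open 16.3 grip 3.0
```

```bash
python3 -m handwheel '[{"tx":-1,"ty":0,"tz":0,"roll":0},{"tx":-1,"ty":0,"tz":0,"roll":0},{"tx":0,"ty":0,"tz":0,"roll":0},{"tx":0,"ty":0,"tz":0,"roll":0}]'
python3 -c "from h import *;where()"
python3 -m handwheel '[{"tx":-1,"ty":0,"tz":0,"roll":0},{"tx":-1,"ty":0,"tz":0,"roll":0},{"tx":0,"ty":0,"tz":0,"roll":0},{"tx":0,"ty":0,"tz":0,"roll":0}]'
python3 - <<'E'
from h import *
where()
im,d=optics.get_image("scene");np.savez("scene2.npz",im=im,d=d)
cv2.imwrite("pics/s3.png",cv2.resize(im[150:240,240:340,::-1],None,fx=6,fy=6,interpolation=cv2.INTER_CUBIC))
E
```

```text
t: 10.33
tool_pos: [0.5513, -0.0037, 0.0539]
tool_rot: [3.116, -0.393, 0.013]
contact_force: [10.0, 1.8, -3.3]
opening: 0.0166
grip_force: 6.9
t10.33 stand x 63.8 y 44.0 z 53.9 mm | yaw err 0.000 tilt 0.008 | F ex -4.2 ey 9.2 z -3.3 | open 16.6 grip 6.9
t: 10.67
tool_pos: [0.5512, -0.0037, 0.0541]
tool_rot: [3.115, -0.393, 0.021]
contact_force: [16.8, 0.0, -8.8]
opening: 0.0162
grip_force: 10.4
t10.67 stand x 63.8 y 43.9 z 54.1 mm | yaw err -0.000 tilt 0.014 | F ex -4.2 ey 16.2 z -8.8 | open 16.2 grip 10.4
```

View pics/s3.png

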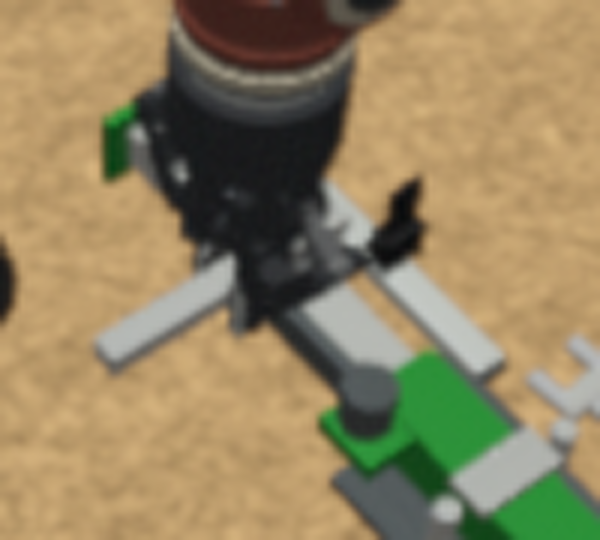

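The lever lies alongside the leg, the fingers hit a hard stop at y≈44 as expected for a closed lever, and the leg is still held. One numeric check of the mark, then hand in.

```bash
python3 - <<'E'
from h import *
a=-1.8215;ex=np.array([np.cos(a),np.sin(a)]);ey=np.array([-ex[1],ex[0]]);O=np.array([.5245,.0690])
z=np.load("scene0.npz"),np.load("scene2.npz")
for q in z:
    P,hsv,g,B=look("scene",q["im"],q["d"],BOX["scene"]);Z=P[...,2];X=(P[...,:2]-O)@ex;Y=(P[...,:2]-O)@ey
    h=B&(Z>.080)&(Z<.092)&(hsv[...,2]>110)&(hsv[...,1]<60)&(Y>.07)&(Y<.12)
    c=B&(hsv[...,2]<70)&(Z>.03)&(Z<.075)&(abs(Y+.048)<.02)&(X>.04)&(X<.1)
    l=(hsv[...,2]<90)&(hsv[...,1]<90)&(Z>.05)&(Z<.073)&(Y>.02)&(Y<.06)&(X>.01)&(X<.04)
    print(h.sum(),np.median(X[h]),np.median(X[c]),"lever Y",np.median(Y[l]),"at X",np.median(X[l]))
where()
E
python3 -m handwheel '[{"tx":0,"ty":0,"tz":0,"roll":0},{"tx":0,"ty":0,"tz":0,"roll":0},{"tx":0,"ty":0,"tz":0,"roll":0},{"tx":0,"ty":0,"tz":0,"roll":0}]'
```

```text
93 0.03872814584343482 0.06024533388464491 lever Y 0.042666797872959794 at X 0.02301178450109606
100 0.06164933315022379 0.06003112751535783 lever Y 0.03308788183199356 at X 0.02521367259323897
t10.72 stand x 63.8 y 43.9 z 54.1 mm | yaw err -0.000 tilt 0.014 | F ex -4.7 ey 17.0 z -8.7 | open 16.1 grip 10.4
t: 11.05
tool_pos: [0.5512, -0.0037, 0.0541]
tool_rot: [3.115, -0.393, 0.021]
contact_force: [16.7, 0.1, -8.6]
opening: 0.0167
grip_force: 10.4
```

```bash
python3 -c "from station import ctrl; print(ctrl.finish_job())"
```

```text
the job is handed in; nothing more can be done
None
```

I handed in the job with the leg still held about 1–2 mm from the clip mark and the lever pushed against its closed stop; no verdict came back. The fingers are cracked to about 16.5 mm, so the return spring, not a firm grip, holds the bar against them (about 4–5 N).

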